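# Post the drawplate into the returns box

## Task

Take the steel drawplate (the full-width rectangular plate with two rows of small holes) out of the wooden rack, leaving the other two plates standing there, and post it on end through the slot of the grey returns box. The slot is not exactly in the middle of the box, so feel for it gently without forcing, keep hold while pushing the plate well past the stiff flap under the slot, then let go so that it drops inside.

Things in the scene. Friction and masses are not known exactly. Their poses are not given: they have to be found in the camera images.
- drawplate: The steel drawplate: a flat rectangular plate 8 mm thick (its x), 36 mm wide (its y) and 90 mm tall (its z), about 0.22 kg, with two rows of six small holes. It stands upright in one of the rack's three pockets. Origin: centre of its lower end; z points up along the plate. Either end may go first; take it by its upper end, across the 8 mm thickness.
- drawplate_mid (a point): The centre of the drawplate, 45 mm above its lower end; same axes.
- round_plate: A steel plate with the same 8 x 36 mm foot but a round head 44 mm in diameter, 86 mm tall; stands in another pocket and must stay there. Origin: centre of its lower end.
- necked_plate: A steel plate with the same 8 x 36 mm foot but its upper half only 14 mm wide, 90 mm tall; stands in another pocket and must stay there. Origin: centre of its lower end.
- rack: Fixed wooden block 70 mm (x) by 190 mm (y) by 40 mm high with three pockets 10 x 39 mm and 25 mm deep, thin way along the rack's x, 60 mm apart in a row along its y. The plates stand 65 mm out of it. Origin: centre of its underside.
- box: Fixed grey steel returns box, 140 mm (x) by 110 mm (y), origin at the centre of its underside; inner floor 5 mm above it. On top lies a flat aluminium mouthpiece 100 mm (x) by 90 mm (y) by 12 mm thick, with the slot in its middle, thin way along the box's x. It is not to be pressed with more than about 25 N.
- box_top (a point): Middle of the box, 160 mm above its origin, level with the mouthpiece's upper face; the box's axes. The slot is 10 mm (x) by 40 mm (y) with a 1.5 mm chamfer, centred along y, but mouthpiece and slot together are fitted off-centre, anywhere up to 12 mm either way along x: not measured, so find it by feel or by eye. The mouthpiece sinks under load, 2 N per mm, 6 mm at most.
- box_flap (a point): Middle of the box, 12 mm below box_top, the level of a black flap on a stiff friction hinge that closes the slot from below, hinged along the slot's -x side. Pushed from above it swings down and stays where it is pushed; it resists with about 5 N, so the plate's own weight does not open it; it is fully open once 40 mm of plate is in the slot. A plate let go with 55 mm or more in the slot falls through. The mouthpiece does not shift sideways.
Things that resemble listed ones, but are neither listed nor needed, are in the scene too. Leave any purple or red look-alike of the drawplate alone.

How it is judged:
By the outcome, as a careful person would: the job done as asked, in the order asked, and still so for the second after the job is handed in, with the robot touching nothing.
It also fails if it takes over 61 s, if anything falls off the work surface, if the arm or the gripper's body presses on something with over 40 N, if the wrist force passes 120 N, or if a joint passes its speed limit or range.

## Robot

A 6-joint arm with a two-finger parallel gripper is mounted at the origin on the work surface. World frame = base frame: x ahead of the robot, y to its left, z up, the work surface at z = 0. Lengths are in m, angles in rad, forces in N, time in s.
With the tool pointing down it reaches from about 0.225 to 0.725 m from the base axis. Payload 3.1 kg.
Tool frame: the origin (TCP) lies on the centre line of the jaws, within the pads' length; the fingertips stand 8 mm ahead of it and the grasp point (between the pads) lies 11 mm behind it; z points along the fingers, y is the direction in which the jaws open and shut (so a half turn about z gives the same grasp; the last joint's range is limited). The gripper opens to 85 mm and grips with 20 to 120 N. Pads are 22 mm wide; open, the fingers measure 114 mm over their backs; the gripper's body (76 mm by 85 mm) begins 54 mm behind the grasp point. The pads swing forward as they close: fully open they stand 13 mm farther back than shut.
Start: joints at [1.198, 0.048, 0.099, 1.622, 0, 1.443], TCP at [0.127, 0.509, 0.239] pointing down, gripper open.
Joint ranges: [-2.91, 2.91], [-0.99, 1.94], [-1.21, 1.42], [-2.12, 2.29], [-1.49, 1.47], [-3.14, 3.14]. Speed limits (rad/s): [2.79, 2.79, 3.14, 3.14, 3.14, 3.14].

## Interface

Orientations are given as a unit quaternion [x, y, z, w].
In Python, from plant import readout, imaging, arm gives the robot as it stands.
- The arm moves only by the tool arm_command, never from a script. Its argument "steps" is text: rows parted by semicolons, each of 4 numbers parted by spaces: the shift along the tool's x, y, z in cm, then the turn about the tool's z in rad. In form: x y z turn; .... A call has 1 to 5 rows; each row is the pose to reach, as a shift and turn from the pose commanded when the call began, along the tool's axes at that moment; what a row does not reach only later rows make up. A row lasts 1/10 s, in which the tool goes at most 50 mm and 8.59 degrees, less where a joint would pass 70% of its speed; a pose out of reach is approached as far as the arm can. A call with a gripper value outside its range is refused whole. "claw" is the opening, from 0 (shut) to 1 (fully open), set as the call begins (left out, the last holds). The fingers move at their own pace and stop on an object; "squeeze" is the grip in N (left out, the last holds). Time passes only in rows, so rows that repeat a pose let the fingers close. It gives the time, the measured TCP pose, the force and the opening at its end, in the units of the state.
- readout.read_state(): the state, without advancing time (a new reading comes with each control period).
- imaging.capture(name): name is "scene" or "side" or "wrist"; returns a dict with "image" (480x640x3 uint8, red, green, blue), "K" (3x3 intrinsics, pixels), "T" (4x4, takes a point from camera to world coordinates). Camera axes: x right, y down, z forward; pixel columns grow to the right and rows downward; lengths in m; the calibration is good to about 2 mm. A picture is of the moment at which its call begins. There is no depth.
- arm.hand_in(): hands the job in, once; it reports no verdict.
Trained networks look in a picture, given as the dict that the camera call returned (one of the last four; its "shot" number tells which), for a name from the list of things; names that differ only in an ending like _2 or _b are one class to them, and where a whole thing is asked for, a point or a joint stands for the part that bears it (a point fixed in the world has none). Each returns a list of dicts, best first, with "confidence" (0 to 1); they miss things now and then, are a little off and sometimes report something else, mostly with a low value. They report only what shows in the picture. A call takes as long as a camera call. They do not tell look-alikes from the thing itself.
- imaging.find_in(picture, query): "location" ([x, y, z] in m, in world coordinates, good to about 4 mm: the middle of the surface that is visible of it).
The state is a dict: "clock": time; "joints": joint angles; "qd": joint speeds; "joint_torque": joint torques, N m; "tool_pos": TCP position; "tool_rot": TCP orientation; "force": force on the tool from outside, world axes, zero at the start; "ft_torque": the same for the moment, N m; "grip_width": finger opening in m.
Only numpy, scipy, OpenCV 4.12 (cv2) and the standard library are available. Lean on these libraries where they do the work, as an engineer would, in place of code of your own. Each camera call takes 0.05 s, during which the arm holds its last target.

## Working session

There is one attempt and no reset: what is moved stays moved. The work goes in short steps, Python scripts to look and compute and a tool call to move; the robot and the scene stay as the last step left them, time stands still between calls to the robot, and variables do not carry over. Pictures are saved under pics/ and viewed, and the job is handed in when it is done.

Besides the shell and the picture viewer there is one more tool, called after ">>>" as a command line: name --argument value ..., lists and objects as JSON in quotes. arm_command: Moves the arm, as the interface text tells. Its arguments: {"type":"object","properties":{"steps":{"type":"string"},"claw":{"type":"number"},"squeeze":{"type":"number"}},"required":["steps"]}

```bash
mkdir -p pics; ls; python3 - <<'E'
from plant import readout, imaging, arm
import cv2
s=readout.read_state(); print(s)
for n in ["scene","side","wrist"]:
    p=imaging.capture(n); cv2.imwrite(f"pics/{n}0.png",p["image"][:,:,::-1]); print(n,p["K"].tolist(),p["T"].round(4).tolist())
    for q in ["drawplate","round_plate","necked_plate","rack","box"]:
        r=imaging.find_in(p,q); print(q,[( [round(float(v),3) for v in a["location"]],round(a["confidence"],2)) for a in r])
E
```

```text
pics
{'clock': 0.0, 'joints': array([1.19815729e+00, 4.87443393e-02, 9.75881511e-02, 1.62201259e+00,
       2.14364658e-05, 1.44298275e+00]), 'qd': array([ 5.43247012e-04,  3.23126894e-05,  3.99377286e-04,  3.88586423e-04,
       -2.91880139e-04,  2.02991273e-03]), 'joint_torque': array([-2.94554538e-04, -3.38785100e+01,  3.20013785e+01,  2.03149812e-02,
       -8.01748411e-05,  1.17919575e-05]), 'tool_pos': array([0.12704601, 0.50877868, 0.23811563]), 'tool_rot': array([ 1.22107160e-01,  9.92516214e-01, -1.14662879e-03, -3.04121584e-04]), 'force': array([-0.38934443,  0.46234868,  0.0576829 ]), 'ft_torque': array([0.0134371 , 0.04626226, 0.03438087]), 'grip_width': 0.08524132153709395}
scene [[493.76759619785594, 0.0, 330.60505437867744], [0.0, 493.76759619785594, 236.78133264327974], [0.0, 0.0, 1.0]] [[-0.704, 0.46, -0.5411, 0.9984], [0.7102, 0.4618, -0.5314, 0.5113], [0.0054, -0.7583, -0.6518, 0.727], [0.0, 0.0, 0.0, 1.0]]
drawplate [([0.547, 0.231, 0.08], 0.78), ([0.448, 0.266, 0.052], 0.6), ([0.461, 0.193, 0.061], 0.57)]
round_plate [([0.55, 0.167, 0.075], 0.61), ([0.541, 0.23, 
[... 245 characters left out ...]
32055314673], [0.0, 0.0, 1.0]] [[-0.9779, -0.1519, 0.1434, 0.3335], [-0.2088, 0.7406, -0.6388, 0.7763], [-0.0092, -0.6546, -0.7559, 0.9837], [0.0, 0.0, 0.0, 1.0]]
drawplate [([0.539, 0.233, 0.083], 0.87), ([0.447, 0.277, 0.067], 0.54)]
round_plate []
necked_plate [([0.539, 0.296, 0.065], 0.47)]
rack [([0.531, 0.25, 0.039], 0.9), ([0.536, 0.177, 0.079], 0.61)]
box [([0.51, -0.171, 0.121], 0.56)]
wrist [[352.1607419033419, 0.0, 314.18032765989227], [0.0, 352.1607419033419, 238.24222992451132], [0.0, 0.0, 1.0]] [[0.2423, 0.9315, 0.2714, 0.0581], [0.9702, -0.2326, -0.0679, 0.5268], [-0.0002, 0.2797, -0.9601, 0.373], [0.0, 0.0, 0.0, 1.0]]
drawplate []
round_plate []
necked_plate []
rack []
box []
```

View pics/scene0.png

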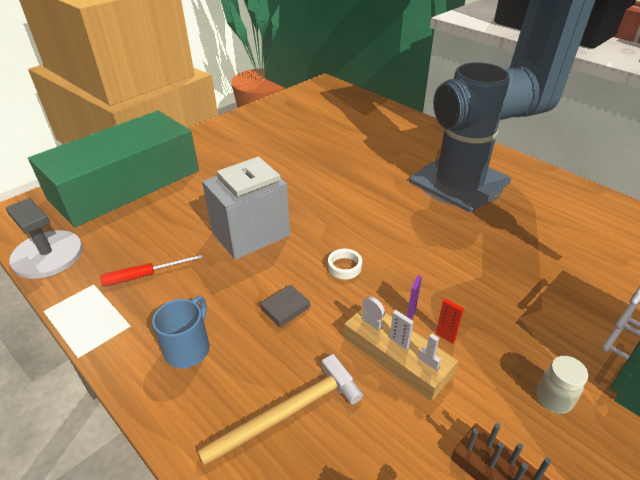

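View pics/side0.png

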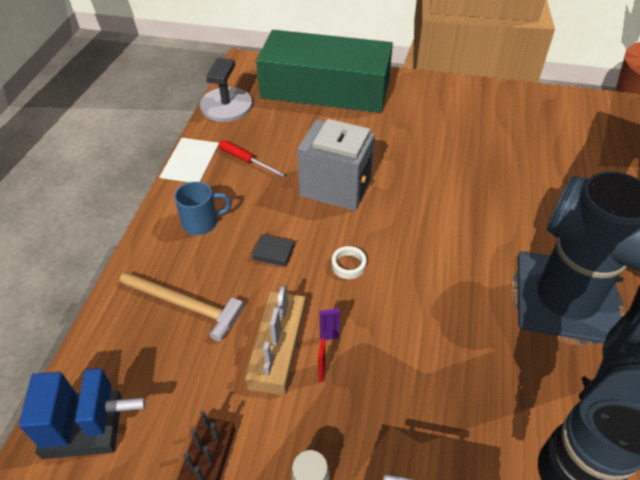

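View pics/wrist0.png

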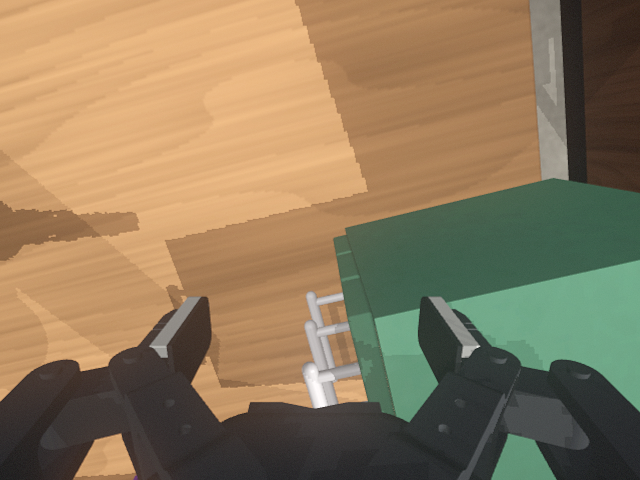

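```bash
python3 - <<'E'
import cv2,numpy as np
a=cv2.imread("pics/scene0.png");b=cv2.imread("pics/side0.png")
cv2.imwrite("pics/c1.png",cv2.resize(a[270:400,335:475],None,fx=5.5,fy=4.6*1.196,interpolation=cv2.INTER_CUBIC)[:600*2][:715])
c=cv2.resize(a[275:395,340:465],None,fx=5,fy=5,interpolation=cv2.INTER_CUBIC);cv2.imwrite("pics/c1.png",c)
cv2.imwrite("pics/c2.png",cv2.resize(b[280:400,240:350],None,fx=5,fy=5,interpolation=cv2.INTER_CUBIC))
cv2.imwrite("pics/c3.png",cv2.resize(a[150:260,195:305],None,fx=5,fy=5,interpolation=cv2.INTER_CUBIC))
cv2.imwrite("pics/c4.png",cv2.resize(b[110:220,290:390],None,fx=5,fy=5,interpolation=cv2.INTER_CUBIC))
E
```

```text
(no output)
```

View pics/c1.png

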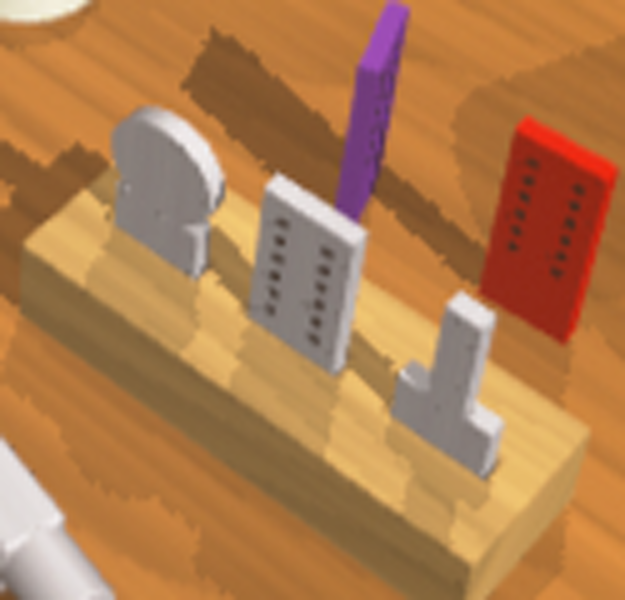

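View pics/c2.png

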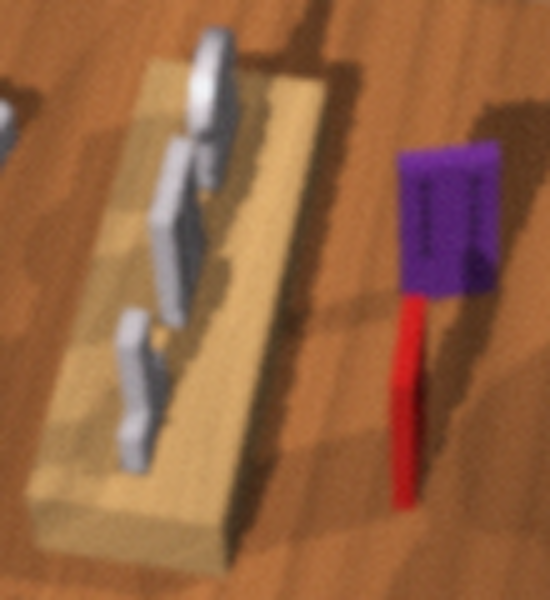

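View pics/c3.png

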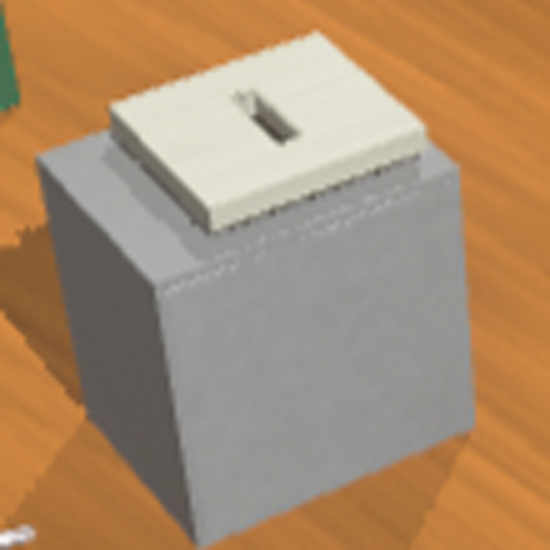

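View pics/c4.png

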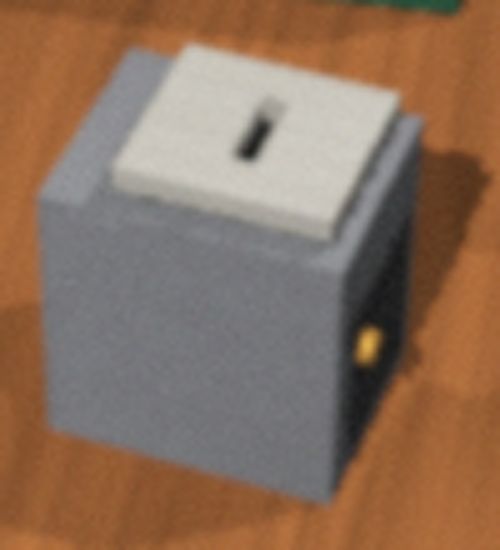

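Candidates: silver plate with two hole rows at scene (401,330), purple (414,297), red (448,320). The silver one is in the rack's middle pocket at full width, between the round head (373,313) and the necked plate (430,350), and the enlarged crop confirms it. Next I compute its pose and the slot's.

```bash
cat > h.py <<'E'
import numpy as np
Ks=dict(scene=(493.7676,330.605,236.781),side=(591.5156,319.966,236.821))
Ts=dict(scene=np.array([[-0.704,0.46,-0.5411,0.9984],[0.7102,0.4618,-0.5314,0.5113],[0.0054,-0.7583,-0.6518,0.727]]),
side=np.array([[-0.9779,-0.1519,0.1434,0.3335],[-0.2088,0.7406,-0.6388,0.7763],[-0.0092,-0.6546,-0.7559,0.9837]]))
def ray(c,u,v,z):
    f,cx,cy=Ks[c];T=Ts[c];d=T[:,:3]@np.array([(u-cx)/f,(v-cy)/f,1]);o=T[:,3];return (o+d*(z-o[2])/d[2]).round(4)
E
python3 - <<'E'
from h import *
def run(n,c,ox,oy,pts,z):
    P=np.array([ray(c,ox+x/5,oy+y/5,z) for x,y in pts]);print(n,c,P[:,:2].tolist(),'mean',P.mean(0)[:2])
    for i in range(len(P)):
        d=P[(i+1)%len(P)]-P[i];print('   ',round(np.hypot(d[0],d[1])*1000,1),round(np.degrees(np.arctan2(d[1],d[0])),1))
run('mouth','scene',195,150,[(318,30),(425,128),(210,207),(110,106)],.16)
run('mouth','side',290,110,[(190,45),(400,95),(330,220),(113,180)],.16)
run('slot','scene',195,150,[(237,95),(253,90),(300,136),(284,143)],.16)
run('slot','side',290,110,[(263,97),(285,100),(258,158),(236,155)],.16)
run('box top','scene',195,150,[(38,157),(158,287),(460,178)],.148)
run('box top','side',290,110,[(40,200),(343,270),(422,120),(132,50)],.148)
run('plate','scene',340,275,[(265,185),(282,173),(366,232),(352,243)],.105)
run('plate','side',240,280,[(172,140),(195,140),(175,218),(150,218)],.105)
run('rack','scene',340,275,[(22,245),(110,165),(590,432),(468,570)],.04)
run('rack','side',240,280,[(150,60),(327,78),(225,525),(28,495)],.04)
E
```

```text
mouth scene [[0.4473, -0.2509], [0.4643, -0.1603], [0.5609, -0.1776], [0.5465, -0.2649]] mean [ 0.50475  -0.213425]
    92.2 79.4
    98.1 -10.2
    88.5 -99.4
    100.2 172.0
mouth side [[0.5446, -0.2627], [0.4477, -0.2466], [0.4637, -0.1594], [0.5584, -0.1664]] mean [ 0.5036   -0.208775]
    98.2 170.6
    88.7 79.6
    95.0 -4.2
    97.3 -98.2
slot scene [[0.5039, -0.2345], [0.4968, -0.2328], [0.5045, -0.1919], [0.5123, -0.1924]] mean [ 0.504375 -0.2129  ]
    7.3 166.5
    41.6 79.3
    7.8 -3.7
    42.9 -101.3
slot side [[0.5061, -0.2334], [0.4963, -0.2333], [0.5007, -0.1927], [0.5103, -0.1928]] mean [ 0.50335 -0.21305]
    9.8 179.4
    40.8 83.8
    9.6 -0.6
    40.8 -95.9
box top scene [[0.5804, -0.2707], [0.5981, -0.1636], [0.4669, -0.1366]] mean [ 0.54846667 -0.1903    ]
    108.6 80.6
    133.9 168.4
    175.7 -49.8
box top side [[0.5895, -0.1611], [0.455, -0.1431], [0.4372, -0.2463], [0.5726, -0.2691]] mean [ 0.513575 -0.2049  ]
    135.7 172.4
    104.7 -99.8
    137.3 -9.6
    109.3 81.1
plate scene [[0.5441, 0.21], [0.5361, 0.2107], [0.5364, 0.2457], [0.5432, 0.2453]] mean [0.53995  0.227925]
    8.0 175.0
    35.0 89.5
    6.8 -3.4
    35.3 -88.5
plate side [[0.5447, 0.2141], [0.5367, 0.2124], [0.5353, 0.2454], [0.5438, 0.2472]] mean [0.540125 0.229775]
    8.2 -168.0
    33.0 92.4
    8.7 12.0
    33.1 -88.4
rack scene [[0.5791, 0.1353], [0.5293, 0.1324], [0.5033, 0.3223], [0.5742, 0.3242]] mean [0.546475 0.22855 ]
    49.9 -176.7
    191.7 97.8
    70.9 1.5
    189.0 -88.5
rack side [[0.5784, 0.138], [0.5087, 0.1323], [0.501, 0.3237], [0.5713, 0.3267]] mean [0.53985  0.230175]
    69.9 -175.3
    191.6 92.3
    70.4 2.4
    188.8 -87.8
```

>>> arm_command --steps "-10 -4 0 0.3; -20 -8 0 0.6; -30 -11 0 0.7; -30 -11 0 0.75; -30 -11 0 0.75" --claw 0.45 --squeeze 80

```text
clock: 1.4
tool_pos: [0.3349, 0.367, 0.2395]
tool_rot: [0.48, 0.877, 0.0, 0.0]
force: [0.4, 1.0, 0.5]
grip_width: 0.0382
```

```bash
cat >> h.py <<'E'
def go(x,y,z,yax):  # shift in cm and turn so that tool y lies along world angle yax (deg)
    from plant import readout
    s=readout.read_state();p=s["tool_pos"];q=s["tool_rot"]
    from scipy.spatial.transform import Rotation as R
    M=R.from_quat(q).as_matrix();d=M.T@(np.array([x,y,z])-p)
    cur=np.degrees(np.arctan2(M[1,1],M[0,1]));t=(cur-yax+90)%180-90
    print('p',p.round(4),'q',q.round(4),'F',s["force"].round(2),'tq',s["ft_torque"].round(3),'w',round(s["grip_width"],4),'t',s["clock"],'qj',s["joints"].round(2))
    print('tool z',M[:,2].round(4),'shift cm',(d*100).round(2),'turn',round(np.radians(t),3),'yang',round(cur,2))
E
python3 -c "
from h import *
go(.54,.229,.19,2.3)"
```

```text
p [0.3349 0.367  0.2395] q [4.797e-01 8.774e-01 4.000e-04 1.000e-04] F [0.36 1.02 0.45] tq [ 0.065  0.038 -0.02 ] w 0.0382 t 1.4 qj [ 0.7  -0.03  0.02  1.62  0.    1.7 ]
tool z [ 6.e-04  7.e-04 -1.e+00] shift cm [-22.69   9.81   4.96] turn 0.53 yang 32.67
```

>>> arm_command --steps "-5 2.2 0 0.15; -10 4.4 0 0.3; -15 6.5 0 0.45; -20 8.6 0 0.53; -22.5 9.7 0 0.53"

```text
clock: 1.9
tool_pos: [0.5393, 0.2306, 0.2393]
tool_rot: [0.692, 0.722, 0.0, 0.0]
force: [-0.3, 0.5, 0.5]
grip_width: 0.0384
```

>>> arm_command --steps "0 0 0 0; 0 0 0 0"

```text
clock: 2.1
tool_pos: [0.5378, 0.2315, 0.2386]
tool_rot: [0.691, 0.722, -0.001, -0.001]
force: [0.0, -0.1, -0.6]
grip_width: 0.0382
```

```bash
python3 - <<'E'
from h import *
go(.54,.229,.089,2.3)
from plant import imaging
import cv2
p=imaging.capture("wrist");cv2.imwrite("pics/w1.png",p["image"][:,:,::-1]);print(p["K"].tolist(),p["T"].round(4).tolist())
E
```

```text
p [0.5378 0.2315 0.2386] q [ 6.915e-01  7.224e-01 -6.000e-04 -6.000e-04] F [ 0.04 -0.12 -0.57] tq [ 0.033  0.054 -0.025] w 0.0382 t 2.1 qj [0.29 0.21 0.28 1.64 0.   1.82]
tool z [-0.0017  0.     -1.    ] shift cm [-0.26  0.23 14.96] turn 0.004 yang 2.51
[[352.1607419033419, 0.0, 314.18032765989227], [0.0, 352.1607419033419, 238.24222992451132], [0.0, 0.0, 1.0]] [[0.999, 0.0427, 0.0104, 0.5348], [0.0439, -0.9591, -0.2797, 0.3028], [-0.002, 0.2799, -0.96, 0.3723], [0.0, 0.0, 0.0, 1.0]]
```

View pics/w1.png

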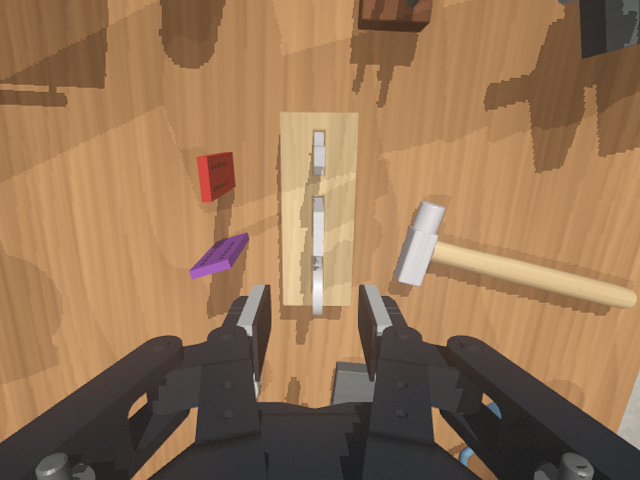

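```bash
python3 - <<'E'
from h import *
Ks['w']=(352.16,314.18,238.24);Ts['w']=np.array([[0.999,0.0427,0.0104,0.5348],[0.0439,-0.9591,-0.2797,0.3028],[-0.002,0.2799,-0.96,0.3723]])
for u,v in [(313.5,197),(323.5,197),(312.5,258),(324,258)]: print(ray('w',u,v,.105))
import cv2
a=cv2.imread("pics/w1.png");cv2.imwrite("pics/w1c.png",cv2.resize(a[110:320,260:380],None,fx=2.8*1,fy=2.8,interpolation=cv2.INTER_CUBIC))
E
```

```text
[0.5357 0.2577 0.105 ]
[0.5434 0.258  0.105 ]
[0.5371 0.2083 0.105 ]
[0.5463 0.2087 0.105 ]
```

View pics/w1c.png

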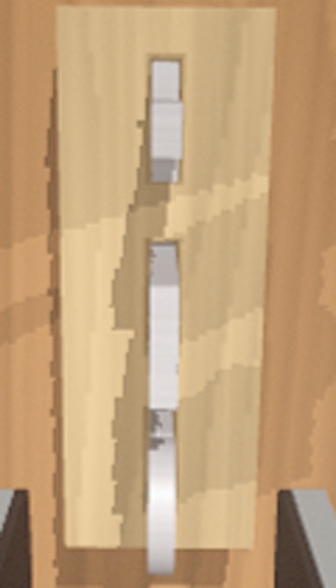

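>>> arm_command --steps "-0.3 0.25 3 0; -0.3 0.25 6 0; -0.3 0.25 9 0; -0.3 0.25 11 0; -0.3 0.25 12 0"

```text
clock: 2.65
tool_pos: [0.5372, 0.2305, 0.1171]
tool_rot: [0.69, 0.724, -0.002, -0.001]
force: [0.1, 0.9, -0.3]
grip_width: 0.0385
```

```bash
python3 - <<'E'
from h import *
go(.5403,.2287,.089,2.4)
from plant import imaging
import cv2
p=imaging.capture("side");cv2.imwrite("pics/s2.png",cv2.resize(p["image"][200:420,180:400,::-1],None,fx=2.7,fy=2.7))
E
```

```text
p [0.5372 0.2305 0.1171] q [ 0.6897  0.7241 -0.0016 -0.0011] F [ 0.06  0.92 -0.32] tq [0.026 0.01  0.015] w 0.0385 t 2.65 qj [0.29 0.21 0.04 1.4  0.   1.81]
tool z [-3.8e-03 -8.0e-04 -1.0e+00] shift cm [-0.19  0.31  2.81] turn 0.007 yang 2.79
```

View pics/s2.png

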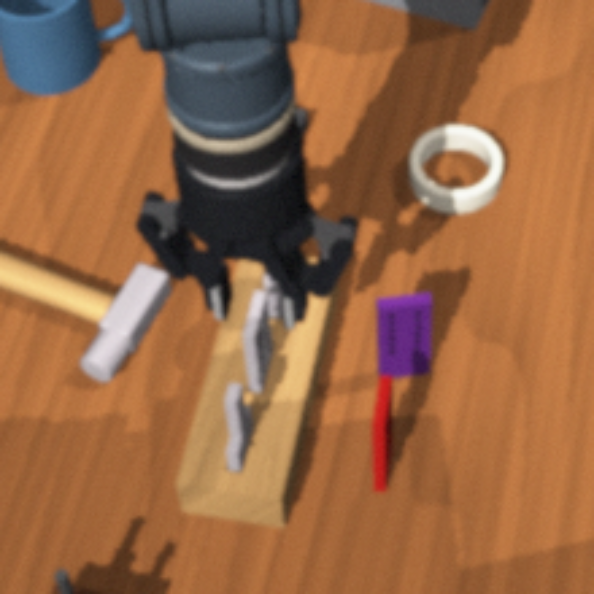

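>>> arm_command --steps "-0.1 0.2 0.7 0; -0.15 0.25 1.4 0; -0.15 0.25 2.1 0; -0.15 0.25 2.7 0; -0.15 0.25 2.7 0"

```text
clock: 3.2
tool_pos: [0.5421, 0.2278, 0.0913]
tool_rot: [0.691, 0.723, -0.001, -0.0]
force: [0.1, 0.1, 0.0]
grip_width: 0.0386
```

```bash
python3 - <<'E'
from h import *
go(.5403,.2287,.089,2.4)
from plant import imaging
import cv2
p=imaging.capture("side");cv2.imwrite("pics/s3.png",cv2.resize(p["image"][270:380,230:340,::-1],None,fx=5,fy=5))
p=imaging.capture("wrist");cv2.imwrite("pics/w3.png",p["image"][:,:,::-1])
E
```

```text
p [0.5421 0.2278 0.0913] q [ 6.907e-01  7.231e-01 -7.000e-04 -4.000e-04] F [0.12 0.12 0.  ] tq [-0.052  0.014 -0.014] w 0.0386 t 3.2 qj [0.28 0.23 0.01 1.35 0.   1.81]
tool z [-1.7e-03 -4.0e-04 -1.0e+00] shift cm [ 0.09 -0.17  0.23] turn 0.004 yang 2.63
```

View pics/s3.png

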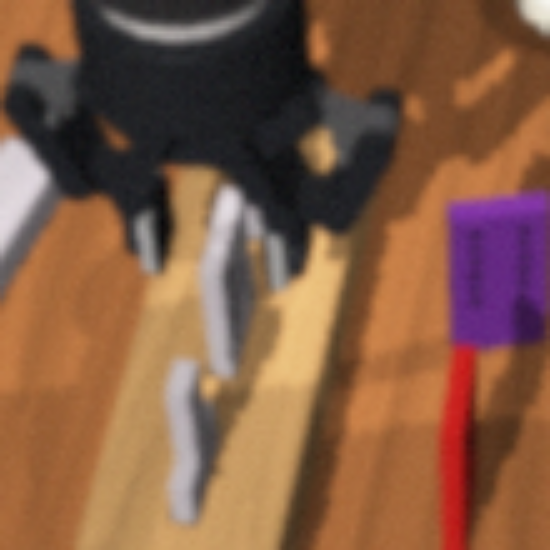

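View pics/w3.png

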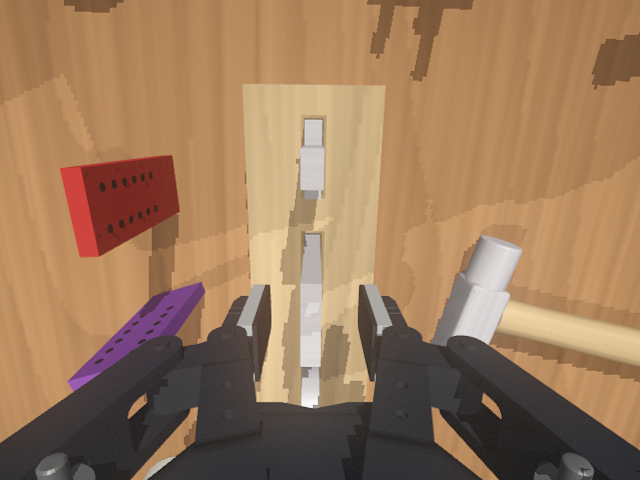

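>>> arm_command --steps "0.05 -0.15 0.2 0; 0.05 -0.15 0.2 0; 0.05 -0.15 0.2 0"

```text
clock: 3.6
tool_pos: [0.5412, 0.2286, 0.0905]
tool_rot: [0.691, 0.723, 0.0, 0.0]
force: [-0.2, -0.1, 1.2]
grip_width: 0.0387
```

```bash
python3 -c "
from h import *
go(.5403,.2287,.089,2.4)"
```

```text
p [0.5412 0.2286 0.0905] q [6.906e-01 7.232e-01 1.000e-04 1.000e-04] F [-0.21 -0.15  1.21] tq [ 0.002 -0.03  -0.038] w 0.0387 t 3.6 qj [0.29 0.23 0.   1.34 0.   1.81]
tool z [ 3.e-04  1.e-04 -1.e+00] shift cm [ 0.02 -0.09  0.15] turn 0.004 yang 2.64
```

Close the gripper (it has slack in the pocket), going 1 mm lower and 1 mm across.

>>> arm_command --steps "0 -0.1 0.1 0; 0 -0.1 0.1 0; 0 -0.1 0.1 0; 0 -0.1 0.1 0; 0 -0.1 0.1 0" --claw 0 --squeeze 60

```text
clock: 4.1
tool_pos: [0.5403, 0.2285, 0.0894]
tool_rot: [0.691, 0.723, 0.0, 0.0]
force: [0.2, 1.9, 0.3]
grip_width: 0.0071
```

>>> arm_command --steps "0 0 0 0; 0 0 0 0; 0 0 0 0"

```text
clock: 4.4
tool_pos: [0.5403, 0.2285, 0.0894]
tool_rot: [0.691, 0.723, 0.0, 0.0]
force: [-0.1, 0.1, 0.6]
grip_width: 0.0068
```

```bash
python3 - <<'E'
from h import *
go(.5403,.2287,.089,2.4)
from plant import imaging
import cv2
p=imaging.capture("wrist");cv2.imwrite("pics/w4.png",p["image"][:,:,::-1])
E
```

```text
p [0.5403 0.2285 0.0894] q [6.907e-01 7.232e-01 2.000e-04 1.000e-04] F [-0.05  0.12  0.55] tq [ 0.119 -0.123 -0.025] w 0.0068 t 4.4 qj [ 0.29  0.23 -0.    1.34  0.    1.81]
tool z [ 4.e-04  1.e-04 -1.e+00] shift cm [0.02 0.   0.04] turn 0.004 yang 2.64
```

View pics/w4.png

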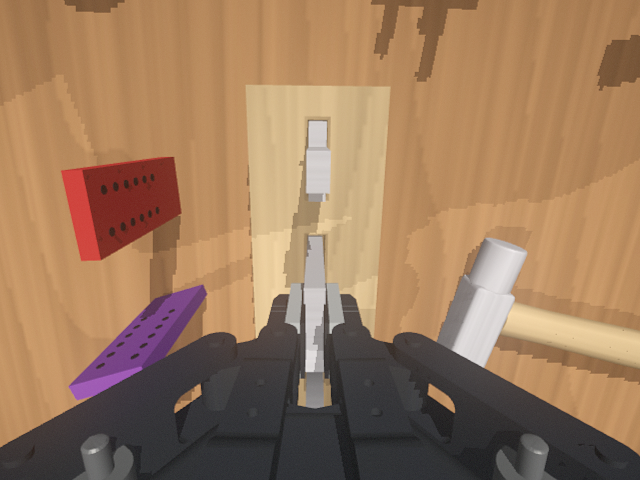

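The plate is held at (316,310), and its pocket neighbours are untouched. Lifting straight up.

>>> arm_command --steps "0 0 -1 0; 0 0 -2 0; 0 0 -3 0; 0 0 -4 0; 0 0 -6 0"

```text
clock: 4.95
tool_pos: [0.5385, 0.2282, 0.1487]
tool_rot: [0.691, 0.723, -0.002, -0.001]
force: [-1.1, 0.5, -3.1]
grip_width: 0.0069
```

>>> arm_command --steps "0 0 -4 0; 0 0 -8 0; 0 0 -12 0; 0 0 -13 0; 0 0 -13 0"

```text
clock: 5.45
tool_pos: [0.5411, 0.2289, 0.2825]
tool_rot: [0.691, 0.723, 0.002, 0.001]
force: [-0.6, -0.7, -3.2]
grip_width: 0.0067
```

```bash
python3 - <<'E'
from h import *
go(.5035,-.213,.27,-10)
from plant import imaging
import cv2
p=imaging.capture("side");cv2.imwrite("pics/s5.png",p["image"][:,:,::-1])
p=imaging.capture("scene");cv2.imwrite("pics/sc5.png",p["image"][:,:,::-1])
E
```

```text
p [0.5411 0.2289 0.2825] q [0.6906 0.7232 0.0024 0.0013] F [-0.57 -0.7  -3.22] tq [ 0.023 -0.001 -0.013] w 0.0067 t 5.45 qj [0.29 0.23 0.38 1.72 0.   1.81]
tool z [ 0.0052  0.0017 -1.    ] shift cm [-43.97  -5.8    1.16] turn 0.221 yang 2.64
```

View pics/s5.png

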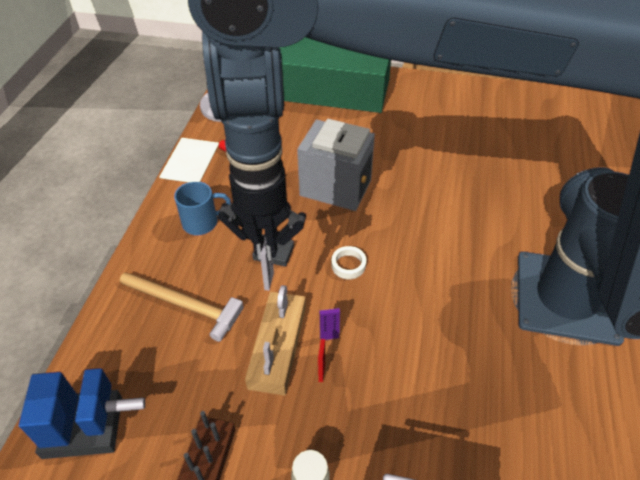

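View pics/sc5.png

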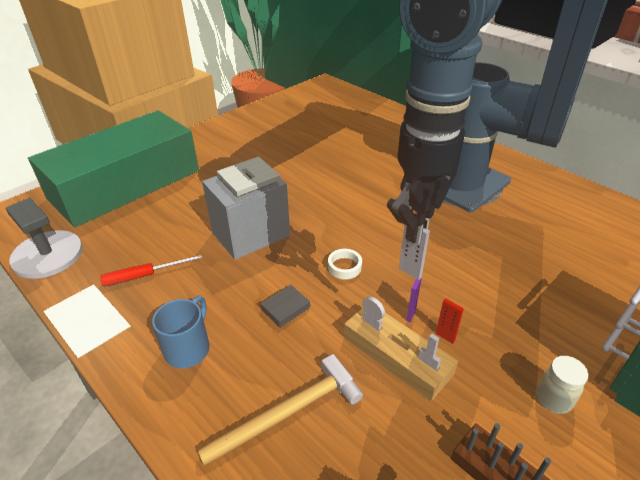

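>>> arm_command --steps "-3 -0.4 0 0.05; -7 -0.9 0 0.1; -12 -1.6 0 0.15; -17 -2.2 0 0.2; -22 -2.9 0 0.212"

```text
clock: 6.05
tool_pos: [0.5196, 0.0073, 0.2758]
tool_rot: [0.763, 0.646, -0.002, -0.002]
force: [1.3, -0.6, -2.9]
grip_width: 0.0069
```

```bash
python3 -c "
from h import *
go(.5035,-.213,.27,-9.5)"
```

```text
p [0.5196 0.0073 0.2758] q [ 0.7634  0.646  -0.002  -0.0021] F [ 1.25 -0.62 -2.92] tq [ 0.017 -0.073 -0.001] w 0.0069 t 6.05 qj [-0.12  0.05  0.18  1.7  -0.    1.62]
tool z [-5.8e-03  6.0e-04 -1.0e+00] shift cm [-21.99   2.06   0.58] turn -0.0 yang -9.53
```

>>> arm_command --steps "-5 0.5 0 0; -10 1 0 0; -15 1.4 0 0; -19 1.9 0 0; -22 2.1 0 0"

```text
clock: 6.55
tool_pos: [0.5039, -0.2139, 0.2754]
tool_rot: [0.764, 0.645, -0.001, -0.003]
force: [-0.4, 0.5, -2.4]
grip_width: 0.007
```

>>> arm_command --steps "0 0 0 0; 0 0 0 0; 0 0 0 0; 0 0 0 0"

```text
clock: 6.95
tool_pos: [0.5057, -0.2103, 0.2786]
tool_rot: [0.763, 0.647, -0.0, -0.001]
force: [-0.9, 0.3, -2.2]
grip_width: 0.0062
```

```bash
python3 - <<'E'
from h import *
go(.5035,-.213,.27,-9.5)
from plant import imaging
import cv2
for n in ["side","scene","wrist"]:
  p=imaging.capture(n);cv2.imwrite(f"pics/{n}6.png",p["image"][:,:,::-1])
  if n=="wrist": print(p["T"].round(4).tolist())
a=cv2.imread("pics/side6.png");b=cv2.imread("pics/scene6.png")
cv2.imwrite("pics/s6c.png",cv2.resize(a[80:210,280:400],None,fx=4.5,fy=4.5,interpolation=cv2.INTER_CUBIC))
cv2.imwrite("pics/sc6c.png",cv2.resize(b[120:250,190:310],None,fx=4.5,fy=4.5,interpolation=cv2.INTER_CUBIC))
E
```

```text
p [ 0.5057 -0.2103  0.2786] q [ 7.627e-01  6.468e-01 -1.000e-04 -8.000e-04] F [-0.87  0.34 -2.16] tq [0.002 0.06  0.061] w 0.0062 t 6.95 qj [-0.52  0.12  0.26  1.71  0.    1.22]
tool z [-0.0011  0.001  -1.    ] shift cm [-0.3  -0.17  0.86] turn 0.002 yang -9.4
[[0.9866, -0.1567, -0.0461, 0.5174], [-0.1633, -0.9472, -0.2761, -0.1402], [-0.0004, 0.2799, -0.96, 0.413], [0.0, 0.0, 0.0, 1.0]]
```

View pics/s6c.png

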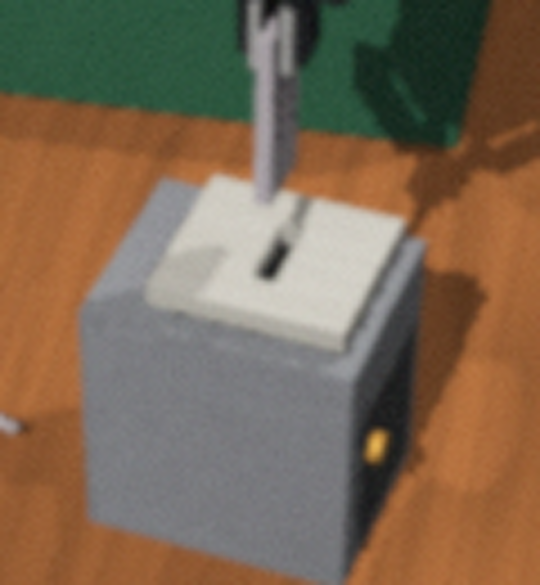

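View pics/sc6c.png

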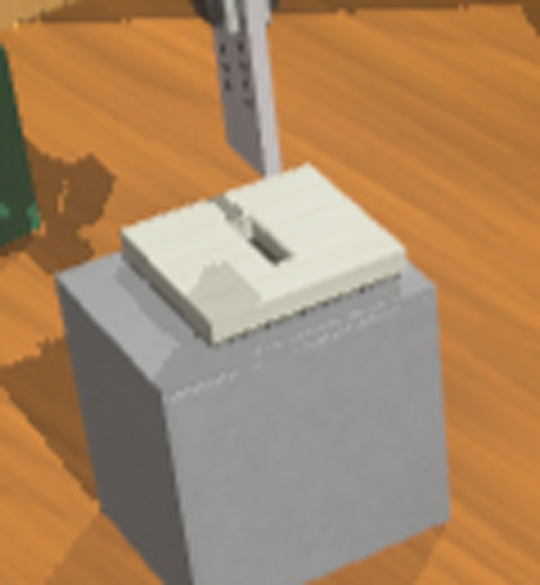

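View pics/wrist6.png

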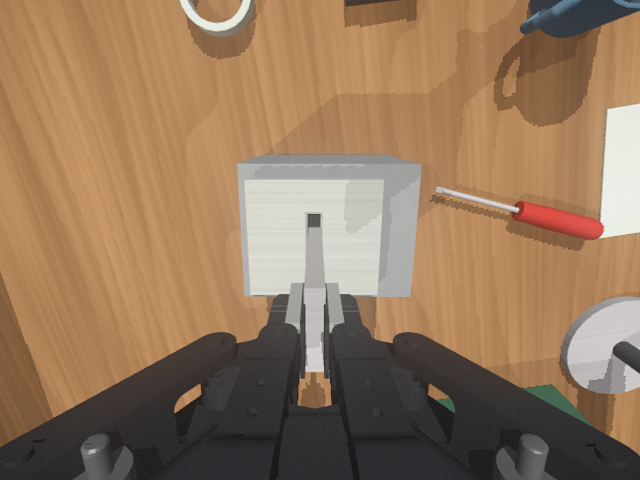

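```bash
python3 - <<'E'
from h import *
z=.2786-.074
print('near bottom corner side',ray('side',280+265/4.5,80+203/4.5,z))
print('near bottom corner scene (two)',ray('scene',190+228/4.5,120+148/4.5,z),ray('scene',190+268/4.5,120+176/4.5,z), ray('scene',190+279/4.5,120+175/4.5,z))
Ks['w']=(352.16,314.18,238.24);Ts['w']=np.array([[0.9866,-0.1567,-0.0461,0.5174],[-0.1633,-0.9472,-0.2761,-0.1402],[-0.0004,0.2799,-0.96,0.413]])
for u,v in [(306.5,213),(322,213)]: print('slot far end w',ray('w',u,v,.16))
for u,v in [(245,181),(383,180),(381,296),(249,296)]: print('mouth w',ray('w',u,v,.16))
for u,v in [(308,226),(321,226)]: print('plate bottom far w',ray('w',u,v,z))
E
```

```text
near bottom corner side [ 0.5069 -0.191   0.2046]
near bottom corner scene (two) [ 0.5088 -0.2257  0.2046] [ 0.5108 -0.1944  0.2046] [ 0.5068 -0.1917  0.2046]
slot far end w [ 0.5028 -0.193   0.16  ]
slot far end w [ 0.5141 -0.1949  0.16  ]
mouth w [ 0.4634 -0.1629  0.16  ]
mouth w [ 0.5608 -0.1783  0.16  ]
mouth w [ 0.5493 -0.2682  0.16  ]
mouth w [ 0.447  -0.2513  0.16  ]
plate bottom far w [ 0.5049 -0.1918  0.2046]
plate bottom far w [ 0.5128 -0.1931  0.2046]
```

>>> arm_command --steps "-0.1 0 1 0; -0.2 -0.05 2 0; -0.3 -0.05 3 0; -0.3 -0.05 3.5 0; -0.3 -0.05 3.5 0"

```text
clock: 7.6
tool_pos: [0.5039, -0.2143, 0.2425]
tool_rot: [0.763, 0.646, -0.001, -0.002]
force: [0.1, -1.0, -2.1]
grip_width: 0.0067
```

>>> arm_command --steps "0 0 0 0; 0 0 0 0; 0 0 0 0; 0 0 0 0"

```text
clock: 8.0
tool_pos: [0.505, -0.2147, 0.2448]
tool_rot: [0.763, 0.646, 0.0, 0.0]
force: [-0.0, 0.2, -2.6]
grip_width: 0.0068
```

```bash
cat > look.py <<'E'
import sys
from h import *
from plant import imaging
import cv2
k=sys.argv[1]
go(.5045,-.2135,.238,-9.5)
S=[]
for n,(y,x) in dict(side=(90,295),scene=(130,205)).items():
  p=imaging.capture(n);S.append(cv2.resize(p["image"][y:y+90,x:x+90,::-1],None,fx=4.4,fy=4.4,interpolation=cv2.INTER_CUBIC))
cv2.imwrite(f"pics/L{k}.png",np.hstack(S))
p=imaging.capture("wrist");cv2.imwrite(f"pics/W{k}.png",cv2.resize(p["image"][130:330,220:420,::-1],None,fx=3,fy=3,interpolation=cv2.INTER_CUBIC));print(p["T"].round(4).tolist())
E
python3 look.py 7
```

```text
p [ 0.505  -0.2147  0.2448] q [7.633e-01 6.461e-01 2.000e-04 4.000e-04] F [-0.05  0.17 -2.59] tq [ 0.018 -0.025 -0.049] w 0.0068 t 8.0 qj [-0.52  0.11  0.18  1.64  0.    1.21]
tool z [ 8.e-04 -5.e-04 -1.e+00] shift cm [ 0.11 -0.07  0.68] turn -0.0 yang -9.51
[[0.9863, -0.1586, -0.046, 0.5165], [-0.1651, -0.9467, -0.2765, -0.1443], [0.0003, 0.2803, -0.9599, 0.3783], [0.0, 0.0, 0.0, 1.0]]
```

View pics/L7.png

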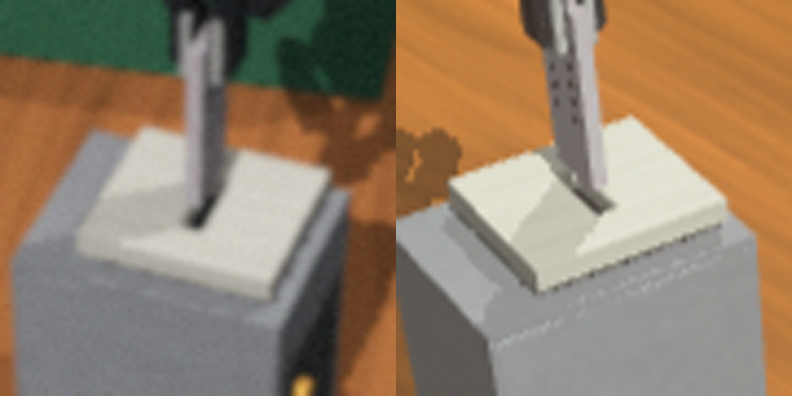

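View pics/W7.png

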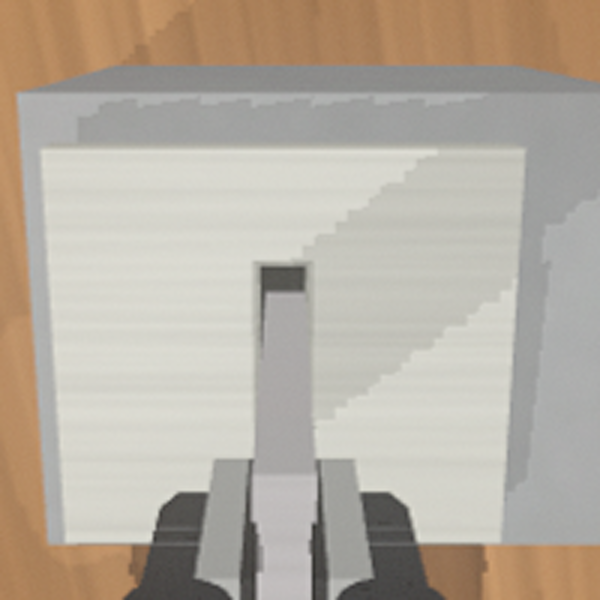

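```bash
python3 - <<'E'
from h import *
Ks['w']=(352.16,314.18,238.24);Ts['w']=np.array([[0.9863,-0.1586,-0.046,0.5165],[-0.1651,-0.9467,-0.2765,-0.1443],[0.0003,0.2803,-0.9599,0.3783]])
a=ray('w',220+283/3,130+266/3,.16);b=ray('w',220+285/3,130+291/3,.1708)
print(a,b,a-b)
E
```

```text
[ 0.5083 -0.1944  0.16  ] [ 0.5082 -0.1971  0.1708] [ 1.00e-04  2.70e-03 -1.08e-02]
```

>>> arm_command --steps "0.07 -0.04 0.2 0; 0.07 -0.04 0.4 0; 0.07 -0.04 0.6 0; 0.07 -0.04 0.8 0; 0.07 -0.04 0.8 0"

```text
clock: 8.65
tool_pos: [0.5042, -0.2137, 0.2357]
tool_rot: [0.763, 0.646, -0.0, -0.0]
force: [-1.0, 0.5, -3.0]
grip_width: 0.0065
```

>>> arm_command --steps "0 0 0 0; 0 0 0 0; 0 0 0 0"

```text
clock: 8.95
tool_pos: [0.5046, -0.2139, 0.2365]
tool_rot: [0.763, 0.646, 0.0, 0.0]
force: [-0.1, 0.2, -2.7]
grip_width: 0.0069
```

```bash
python3 look.py 8
```

```text
p [ 0.5046 -0.2139  0.2365] q [7.633e-01 6.460e-01 0.000e+00 1.000e-04] F [-0.13  0.21 -2.71] tq [ 0.009 -0.016  0.023] w 0.0069 t 8.95 qj [-0.52  0.11  0.16  1.62 -0.    1.21]
tool z [ 2.e-04 -2.e-04 -1.e+00] shift cm [ 0.04 -0.01 -0.15] turn -0.0 yang -9.51
[[0.9863, -0.1586, -0.0463, 0.5161], [-0.1652, -0.9468, -0.2764, -0.1435], [0.0, 0.2802, -0.9599, 0.3701], [0.0, 0.0, 0.0, 1.0]]
```

View pics/W8.png

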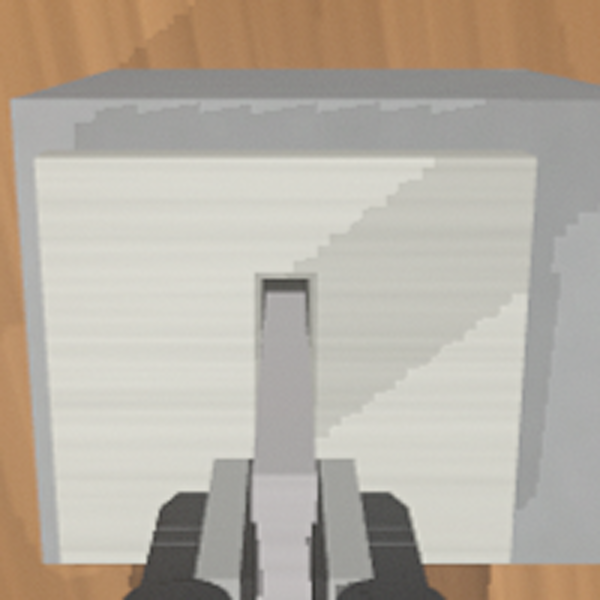

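View pics/L8.png

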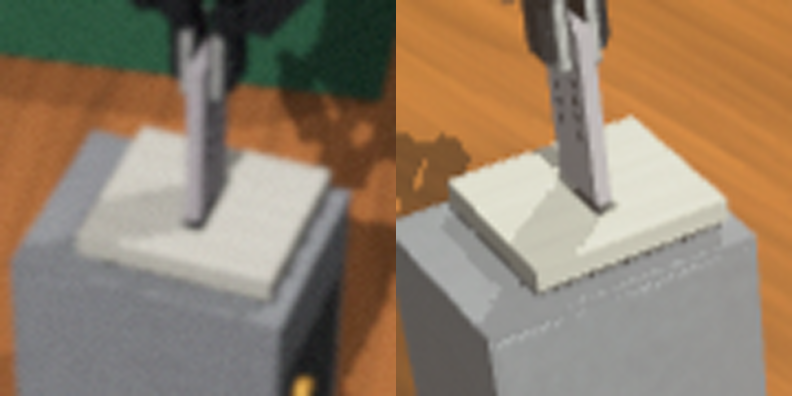

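Well aligned: the plate end (265–308) is centred in the slot (263–310) in the wrist crop. Now lowering gently while watching the force (baseline −2.7 N is the plate's weight).

>>> arm_command --steps "0 0 0.1 0; 0 0 0.2 0; 0 0 0.3 0; 0 0 0.4 0; 0 0 0.4 0"

```text
clock: 9.6
tool_pos: [0.5044, -0.2138, 0.232]
tool_rot: [0.763, 0.646, -0.0, -0.0]
force: [-0.1, -0.5, -2.0]
grip_width: 0.0066
```

>>> arm_command --steps "0 0 0.1 0; 0 0 0.2 0; 0 0 0.3 0; 0 0 0.4 0; 0 0 0.4 0"

```text
clock: 10.1
tool_pos: [0.5044, -0.2138, 0.2281]
tool_rot: [0.763, 0.646, -0.0, -0.0]
force: [-0.3, -0.4, -1.6]
grip_width: 0.0068
```

>>> arm_command --steps "0 0 0.1 0; 0 0 0.2 0; 0 0 0.3 0; 0 0 0.4 0; 0 0 0.4 0"

```text
clock: 10.6
tool_pos: [0.5044, -0.2138, 0.2241]
tool_rot: [0.763, 0.646, -0.0, -0.0]
force: [-0.0, -0.4, -2.9]
grip_width: 0.0068
```

>>> arm_command --steps "0 0 0.1 0; 0 0 0.2 0; 0 0 0.3 0; 0 0 0.4 0; 0 0 0.4 0"

```text
clock: 11.1
tool_pos: [0.5046, -0.2139, 0.2209]
tool_rot: [0.763, 0.646, 0.0, 0.0]
force: [0.4, 0.2, 0.7]
grip_width: 0.0073
```

```bash
python3 look.py 9
```

```text
p [ 0.5046 -0.2139  0.2209] q [7.633e-01 6.460e-01 1.000e-04 4.000e-04] F [0.43 0.2  0.73] tq [ 0.15   0.216 -0.011] w 0.0073 t 11.1 qj [-0.52  0.1   0.12  1.59 -0.    1.21]
tool z [ 7.e-04 -4.e-04 -1.e+00] shift cm [ 0.04 -0.01 -1.71] turn -0.0 yang -9.51
[[0.9863, -0.1587, -0.0458, 0.5161], [-0.1651, -0.9467, -0.2766, -0.1435], [0.0005, 0.2804, -0.9599, 0.3546], [0.0, 0.0, 0.0, 1.0]]
```

View pics/W9.png

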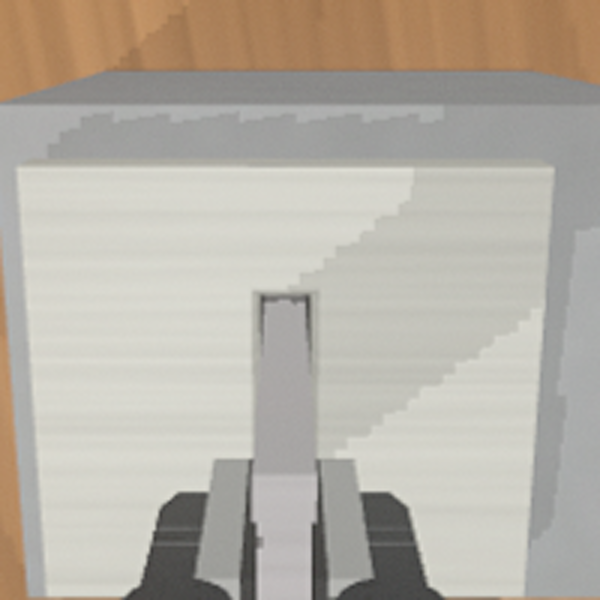

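In the slot and touching the flap at the expected depth (about 3.4 N of push). Pushing on.

>>> arm_command --steps "0 0 0.2 0; 0 0 0.4 0; 0 0 0.6 0; 0 0 0.8 0; 0 0 1 0"

```text
clock: 11.75
tool_pos: [0.505, -0.2141, 0.2099]
tool_rot: [0.763, 0.646, 0.0, 0.0]
force: [1.6, 0.3, -0.4]
grip_width: 0.0067
```

>>> arm_command --steps "0 0 0.2 0; 0 0 0.4 0; 0 0 0.6 0; 0 0 0.8 0; 0 0 1 0"

```text
clock: 12.25
tool_pos: [0.5043, -0.2138, 0.1996]
tool_rot: [0.763, 0.646, -0.0, -0.0]
force: [1.3, 0.3, -2.2]
grip_width: 0.007
```

```bash
python3 look.py 10
```

```text
p [ 0.5043 -0.2138  0.1996] q [ 7.633e-01  6.461e-01 -2.000e-04 -4.000e-04] F [ 1.25  0.31 -2.19] tq [-0.107 -0.288  0.035] w 0.007 t 12.25 qj [-0.52  0.1   0.08  1.55  0.    1.21]
tool z [-8.e-04  4.e-04 -1.e+00] shift cm [ 0.03  0.01 -3.84] turn -0.0 yang -9.51
[[0.9863, -0.1582, -0.0476, 0.5159], [-0.1651, -0.947, -0.2756, -0.1434], [-0.0014, 0.2797, -0.9601, 0.3332], [0.0, 0.0, 0.0, 1.0]]
```

View pics/L10.png

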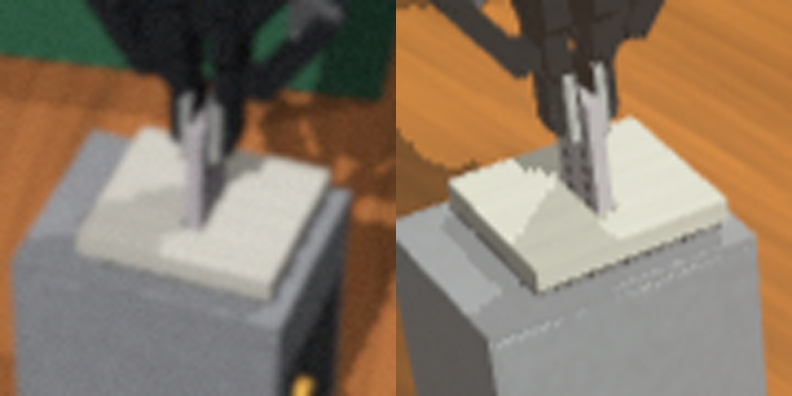

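View pics/W10.png

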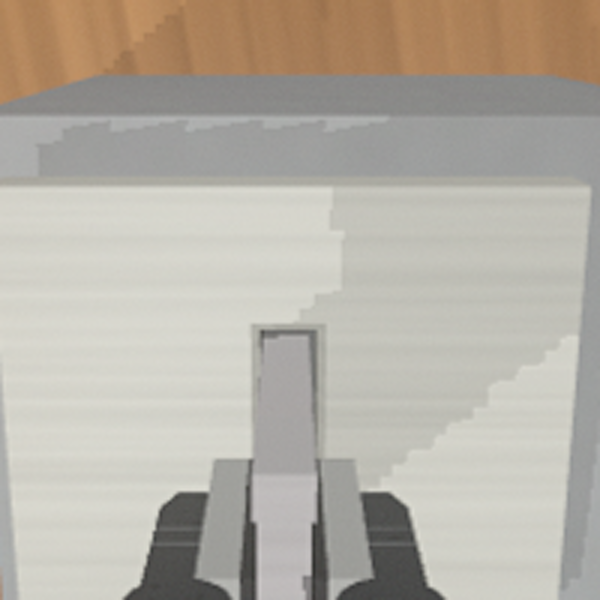

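>>> arm_command --steps "0 0.03 0.2 0; 0 0.03 0.4 0; 0 0.03 0.6 0; 0 0.03 0.8 0; 0 0.03 1 0"

```text
clock: 12.9
tool_pos: [0.5046, -0.2138, 0.19]
tool_rot: [0.763, 0.646, -0.0, -0.0]
force: [0.9, -0.6, -1.8]
grip_width: 0.0065
```

>>> arm_command --steps "0 0 0.2 0; 0 0 0.4 0; 0 0 0.6 0; 0 0 0.8 0; 0 0 1 0"

```text
clock: 13.4
tool_pos: [0.5048, -0.2139, 0.1802]
tool_rot: [0.763, 0.646, 0.0, 0.0]
force: [0.7, -0.0, -3.2]
grip_width: 0.0066
```

>>> arm_command --steps "0 0 0.2 0; 0 0 0.4 0; 0 0 0.6 0; 0 0 0.7 0; 0 0 0.7 0"

```text
clock: 13.9
tool_pos: [0.5047, -0.2138, 0.173]
tool_rot: [0.763, 0.646, -0.0, -0.0]
force: [0.3, -0.3, -2.0]
grip_width: 0.0067
```

```bash
python3 look.py 11
```

```text
p [ 0.5047 -0.2138  0.173 ] q [ 7.633e-01  6.461e-01 -1.000e-04 -2.000e-04] F [ 0.28 -0.27 -2.02] tq [-0.04  -0.018  0.03 ] w 0.0067 t 13.9 qj [-0.52  0.1   0.03  1.49  0.    1.21]
tool z [-4.e-04  3.e-04 -1.e+00] shift cm [ 0.03 -0.02 -6.5 ] turn -0.0 yang -9.51
[[0.9863, -0.1585, -0.0464, 0.5164], [-0.1652, -0.9468, -0.2763, -0.1435], [-0.0002, 0.2801, -0.96, 0.307], [0.0, 0.0, 0.0, 1.0]]
```

View pics/L11.png

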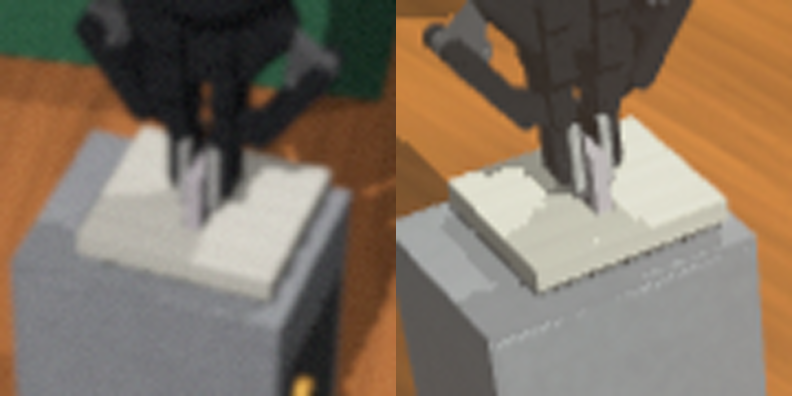

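View pics/W11.png

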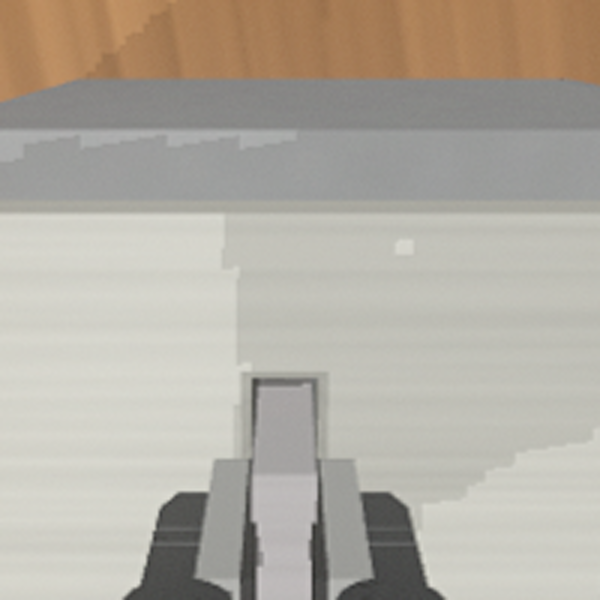

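>>> arm_command --steps "0 0 0.1 0; 0 0 0.2 0; 0 0 0.25 0; 0 0 0.25 0; 0 0 0.25 0"

```text
clock: 14.55
tool_pos: [0.5048, -0.2139, 0.1708]
tool_rot: [0.763, 0.646, -0.0, -0.0]
force: [-0.2, 0.2, -2.4]
grip_width: 0.0068
```

>>> arm_command --steps "0 0 0 0; 0 0 0 0; 0 0 0 0; 0 0 0 0; 0 0 0 0" --claw 0.4

```text
clock: 15.05
tool_pos: [0.5049, -0.214, 0.1711]
tool_rot: [0.763, 0.646, 0.0, 0.0]
force: [0.5, -0.3, 0.1]
grip_width: 0.0341
```

```bash
python3 look.py 12
```

```text
p [ 0.5049 -0.214   0.1711] q [7.633e-01 6.460e-01 1.000e-04 2.000e-04] F [ 0.46 -0.29  0.13] tq [ 0.02   0.021 -0.009] w 0.0341 t 15.05 qj [-0.52  0.1   0.02  1.49 -0.    1.21]
tool z [ 4.e-04 -3.e-04 -1.e+00] shift cm [ 0.04 -0.04 -6.69] turn -0.0 yang -9.52
[[0.9863, -0.1585, -0.0463, 0.5164], [-0.1652, -0.9468, -0.2763, -0.1435], [-0.0, 0.2802, -0.9599, 0.3046], [0.0, 0.0, 0.0, 1.0]]
```

View pics/W12.png

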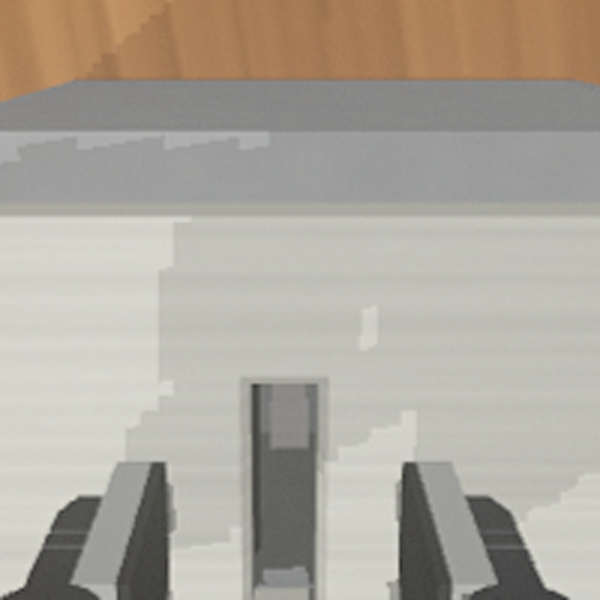

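View pics/L12.png

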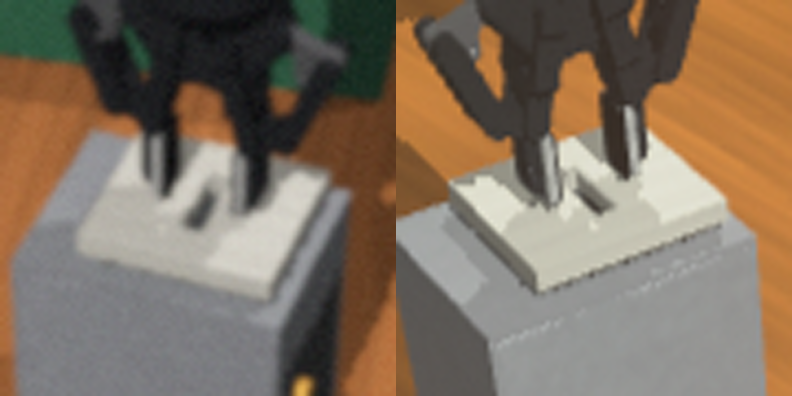

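The plate dropped inside: its top is visible down inside the slot, and the load is gone. I'll retreat upward and check.

>>> arm_command --steps "0 0 -2 0; 0 0 -4 0; 0 0 -7 0; 0 0 -10 0; 0 0 -10 0"

```text
clock: 15.7
tool_pos: [0.5066, -0.2149, 0.2762]
tool_rot: [0.763, 0.646, 0.002, 0.004]
force: [0.4, 0.3, 0.5]
grip_width: 0.0339
```

>>> arm_command --steps "0 0 0 0; 0 0 0 0; 0 0 0 0; 0 0 0 0; 0 0 0 0"

```text
clock: 16.2
tool_pos: [0.5044, -0.2137, 0.2699]
tool_rot: [0.763, 0.646, -0.0, -0.001]
force: [0.3, -0.0, 0.4]
grip_width: 0.0343
```

```bash
python3 - <<'E'
from h import *
go(.5,-.21,.27,-9.5)
from plant import imaging
import cv2
for n in ["wrist","scene"]:
  p=imaging.capture(n);cv2.imwrite(f"pics/{n}13.png",p["image"][:,:,::-1])
a=cv2.imread("pics/wrist13.png")
cv2.imwrite("pics/w13c.png",cv2.resize(a[180:330,240:390],None,fx=4,fy=4,interpolation=cv2.INTER_CUBIC))
E
```

```text
p [ 0.5044 -0.2137  0.2699] q [ 7.633e-01  6.460e-01 -3.000e-04 -8.000e-04] F [ 0.25 -0.03  0.43] tq [0.002 0.004 0.001] w 0.0343 t 16.2 qj [-0.52  0.12  0.24  1.69  0.    1.21]
tool z [-1.5e-03  9.0e-04 -1.0e+00] shift cm [ 0.29 -0.5  -0.01] turn -0.0 yang -9.51
```

View pics/w13c.png

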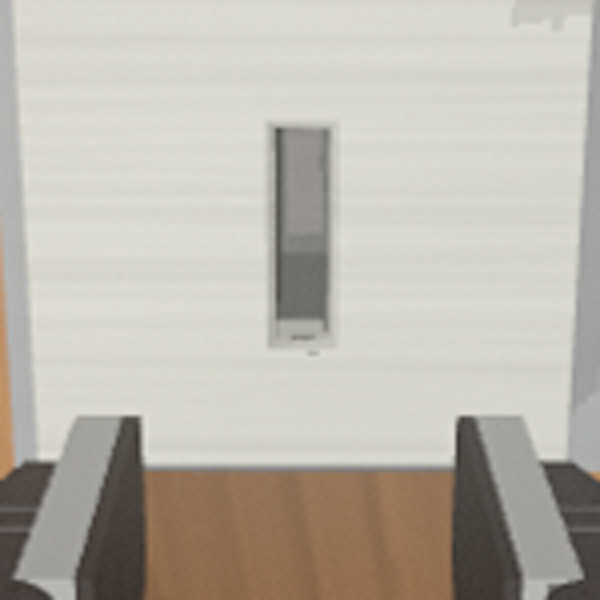

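View pics/scene13.png

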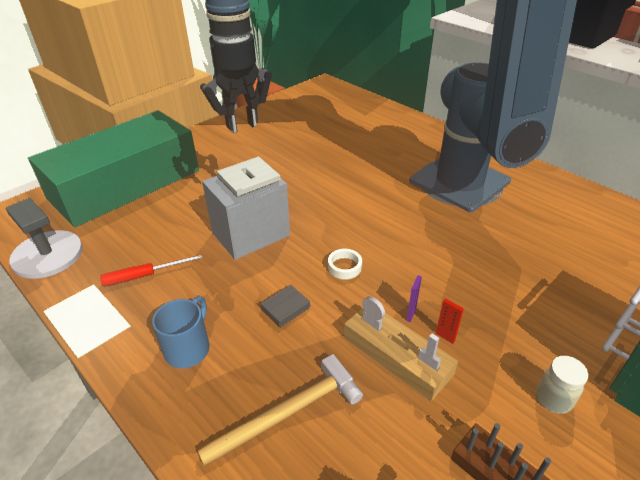

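The slot shows the plate down inside. To be sure it isn't hung up, I'll view the slot from straight above.

>>> arm_command --steps "-2 0 0 0; -4 0 0 0; -6 0 0 0; -7 0 0 0; -7 0 0 0"

```text
clock: 16.8
tool_pos: [0.4929, -0.2839, 0.2705]
tool_rot: [0.764, 0.645, -0.0, -0.0]
force: [-0.7, 1.2, -0.1]
grip_width: 0.0339
```

>>> arm_command --steps "0 0 0 0; 0 0 0 0; 0 0 0 0; 0 0 0 0; 0 0 0 0"

```text
clock: 17.3
tool_pos: [0.4933, -0.2825, 0.2709]
tool_rot: [0.763, 0.646, 0.0, 0.0]
force: [0.1, 0.5, -0.8]
grip_width: 0.0341
```

```bash
python3 - <<'E'
from h import *
go(.5,-.21,.27,-9.5)
from plant import imaging
import cv2
p=imaging.capture("wrist");T=p["T"];print(T.round(4).tolist())
K=p["K"]
def pr(P):
    c=np.linalg.inv(T)@np.append(P,1);u=K@c[:3];return u[:2]/u[2]
e=np.array([.165,.986]);f=np.array([.986,-.165]);c=np.array([.5046,-.2136])
for z,hx,hy,n in [(.16,.005,.02,'slot'),(.148,.004,.018,'top@.148'),(.095,.004,.018,'top@.095'),(.007,.004,.018,'floor')]:
    print(n,[pr(np.append(c+a*hx*f+b*hy*e,z)).round(1).tolist() for a in(-1,1) for b in (-1,1)])
s=pr(np.append(c,.16)).astype(int);print(s)
im=p["image"][:,:,::-1]; y=max(0,s[1]-50);x=s[0]-50
cv2.imwrite("pics/w14.png",cv2.resize(im[y:y+100,x:x+100],None,fx=6,fy=6,interpolation=cv2.INTER_CUBIC));print(x,y)
E
```

```text
p [ 0.4933 -0.2825  0.2709] q [0.7631 0.6463 0.     0.    ] F [ 0.11  0.48 -0.75] tq [-0.055  0.048  0.032] w 0.0341 t 17.3 qj [-0.64  0.17  0.3   1.7   0.    1.1 ]
tool z [ 1.e-04 -0.e+00 -1.e+00] shift cm [ 7.26 -0.54  0.09] turn 0.0 yang -9.47
[[0.9864, -0.1579, -0.0461, 0.5049], [-0.1645, -0.9469, -0.2763, -0.2121], [-0.0001, 0.2801, -0.96, 0.4046], [0.0, 0.0, 0.0, 1.0]]
slot [[306.8, 168.2], [306.5, 105.9], [321.4, 168.2], [321.8, 105.9]]
top@.148 [[308.5, 163.9], [308.3, 110.4], [319.7, 163.9], [319.9, 110.4]]
top@.095 [[309.5, 159.1], [309.3, 114.8], [318.8, 159.1], [319.0, 114.8]]
floor [[310.5, 153.9], [310.4, 119.4], [317.8, 153.9], [317.9, 119.4]]
[314 137]
264 87
```

View pics/w14.png

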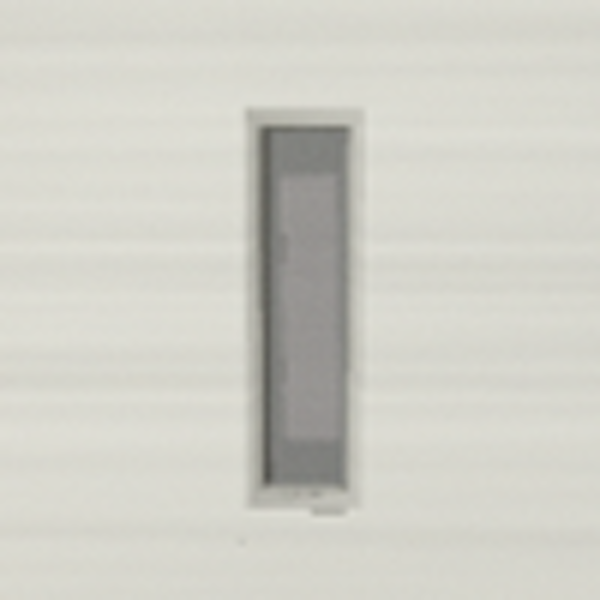

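The end face seen in the slot is 44.3 px long. That matches exactly a plate standing on the inner floor (predicted 44.3 px); hung in the slot, it would be about 53 px. Handing in.

```bash
python3 -c "
from plant import arm
print(arm.hand_in())"
```

```text
the job is handed in; nothing more can be done
None
```

I took the silver drawplate from the middle pocket and posted it through the slot. I kept hold past the flap until about 63 mm was in, then let go. I handed in just after 17 s on the robot's clock; `hand_in` gives no verdict.

- **Drop:** after release the load on the gripper went to zero. Viewed from above, the plate's upper end is 44.3 px long, which matches a plate standing on the box floor rather than hung in the slot.
- **Other plates:** the round and necked plates are still standing in the rack, and the purple and red look-alikes are where they were.
- **Forces:** the wrist force readings at the end of each move, including the push past the flap, never exceeded about 4 N. The gripper ended open, clear of everything.
- **Disagreements:** the cameras disagreed by 1–3 mm on the plate and slot positions. I settled this with the wrist camera close up, so I didn't need to search for the slot by feel. No check failed.

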